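Load the fuel-gas filter box of a gas chromatograph

ROBOT

A 6-joint arm with a two-finger parallel gripper is mounted at the origin on the work surface. World frame = base frame: x ahead of the robot, y to its left, z up, the work surface at z = 0. Lengths are in m, angles in rad, forces in N, time in s.
With the tool pointing down it reaches from about 0.275 to 0.725 m from the base axis. Payload 5.6 kg.
Tool frame: the origin (TCP) lies midway between the tips of the shut fingers; the grasp point (between the pads) lies 19 mm behind it; z points along the fingers, y is the line along which they close (so a half turn about z gives the same grasp; the last joint's range is limited). The gripper opens to 85 mm and grips with 20 to 120 N. Pads are 22 mm wide; open, the fingers measure 114 mm over their backs; the gripper's body (76 mm by 85 mm) begins 54 mm behind the grasp point. The pads swing forward as they close: fully open they stand 13 mm farther back than shut.
Start: joints at [1.578, 0.255, 0.108, 0, -1.424, -0.285], TCP at [0.151, 0.529, 0.231] pointing down, gripper open.
Joint ranges: [-2.95, 2.95], [-1.21, 1.97], [-1.09, 1.5], [-2.87, 1.71], [-2.94, -0.07], [-3.05, 3.05]. Speed limits (rad/s): [2.57, 2.57, 3.14, 3.14, 3.14, 3.14].

INTERFACE

Orientations are given as a rotation vector (axis times angle).
In Python, from workcell import robot gives the robot as it stands. Calls block until the motion is done:
- robot.move_to(position, orientation): joint-space move of the TCP to a pose.
- robot.line_to(position, rot=None, velocity=0.15, until_force=None): straight line of the TCP; rot=None keeps the orientation; velocity is the mean speed in m/s. With until_force (N) it stops when the force on the tool has changed by that much, and returns True; else False.
- robot.goto_joints(angles): joint-space move.
- robot.move_gripper(opening, grip_force=None): opening from 0.0 (shut) to 1.0 (fully open); grip_force is the grip in N (None keeps the last); returns when the fingers have stopped.
- robot.pause(seconds).
- robot.solve_ik(position, orientation): joint angles nearest the present ones, or None.
- robot.camera(name): name is "side" or "top"; returns (picture, depth): 480x640x3 uint8, blue, green, red; 480x640 float32, m along the optical axis (not along the pixel's ray), 0 where there is no reading.
- robot.get_calibration(name): a dict with "K" (3x3 intrinsics, pixels), "R" (3x3) and "t" (3): a world point X has camera coordinates R X + t. Camera axes: x right, y down, z forward; pixel columns grow to the right and rows downward; lengths in m; the calibration is good to about 2 mm. A picture is of the moment at which its call begins. get_calibration takes no time and is no camera call.
A pose or a line that the arm cannot do raises robot.PlanningError and nothing moves.
- robot.finish_job(): hands the job in; it is judged then, once.
Trained networks look in the newest picture that a camera, given by its name, has taken for a name from the list of things; names that differ only in an ending like _2 or _b are one class to them, and where a whole thing is asked for, a point or a joint stands for the part that bears it (a point fixed in the world has none). Each returns a list of dicts, best first, with "p" (0 to 1); they miss things now and then, are a little off and sometimes report something else, mostly with a low value. They report only what shows in the picture. A call takes as long as a camera call. They do not tell look-alikes from the thing itself.
- robot.boxes_of(name, camera): "point" ([column, row] in pixels, amid what is visible of it).
- robot.tip_of(name, camera): "point" ([column, row] in pixels: a listed point, or the origin of a listed thing).
Readings, each from a call of its own:
- robot.current_time(): time.
- robot.current_joint_positions(): joint angles.
- robot.current_qd(): joint speeds.
- robot.current_effort(): joint torques, N m.
- robot.current_position(): TCP position.
- robot.current_tool_rot(): TCP orientation.
- robot.current_force(): force on the tool from outside, world axes, zero at the start.
- robot.current_torque(): the same for the moment, N m.
- robot.current_finger_gap(): opening from 0.0 (shut) to 1.0 (fully open).
- robot.current_grip_force(): force on a finger pad.
Only numpy, scipy, OpenCV 4.12 (cv2) and the standard library are available. Lean on these libraries where they do the work, as an engineer would, in place of code of your own. Each camera call takes 0.05 s, during which the arm holds its last target. There are 200 camera calls.

TASK

Load the fuel-gas filter box: fully undo the black hand knob, which like all fuel-gas fittings has a left-hand thread, slide the cover forward (towards the robot) from under the blue lip and lift it off, setting it aside on the bench, then put every filter cassette from the bench into a bay of its own in the box, lying lengthwise along the bay with its tab up. Finally put the cover back on, slide it fully home under the lip and round the stud, and screw the knob tight again, leaving the bottle, beaker and spanner alone.

Things in the scene. Friction and masses are not known exactly. Their poses are not given: they have to be found in the camera images.
- filter_box: (sizes in mm) beige open-topped box fixed to the bench, 150 (its x) x 204 (its y) outside, rim 80 above the bench, walls and floor 6 thick, inside 138 x 192 x 74 deep. Its front (-x) looks roughly to the robot. Two floor ribs along x, 4 thick, 14 high, at y = +-29, part it into three bays; a like rib across at x = 40 ends them, 29 clear of the rear wall. Origin: centre of the underside, on the bench; z up
- lip_edge (a point): middle of the lower front edge of the lip, 90 above the bench, at box x = 45, y = 0; axes as the box. The lip, 8 thick and 180 wide, overhangs the rear of the box; it grows from a blue block 130 high whose face, at box x = 79, stops the cover (block x 79 to 115, y +-90)
- stud_foot (a point): foot of the upright steel stud, 10 in diameter, on which the knob runs, at box x = -10, y = -150, 80 above the bench on top of a beige boss beside the box; axes as the box
- bay0 (a point): centre of the floor of the bay at the box's +y side (box x = -14, y = 58, z = 6); axes as the box. Bay 65 wide: rib on one side, box wall 38 from this point on the other
- bay1 (a point): centre of the floor of the middle bay, 54 wide between the ribs, 107 long as all bays (box x = -69 to 38), open above to the lip at x = 45; axes as the box
- bay2 (a point): centre of the floor of the bay at the box's -y side; 65 wide, as bay0 mirrored; axes as the box
- nut (a joint): turn of the knob in rad: 0 = tight, growing clockwise seen from above, stop at 3.6. Left-hand thread: clockwise loosens and raises it 3 mm per rad, anticlockwise tightens and lowers it. Turns with about 0.06 Nm, stays where left, never comes off. Above 1.7 the cover's fork ends pass under it; over 2.2 counts as loosened, below 0.3 as tight. Starts nearly tight
- nut_grip (a point): point on the knob's axis, 24 above its underside and 12 below its top; moves up with the knob. The knob is a black upright cylinder, 42 diameter, 36 high, with a white line on top; tight, its underside is 86.5 above the bench, 1.5 above the cover's ear
- cover: loose aluminium plate, 150 (its x) x 204 (its y) x 5 thick, 0.4 kg or so, lying on the box's rim at the start. Fitted, its axes and origin agree with the box's within 5, underside 80 above the bench, its rear 30 under the lip with 5 play above. To lift it off, slide it forward (-x) 55 to 60 first; to fit it, lower it on the rim as far forward and slide it back. Origin: centre of the underside; z up
- fork (a point): cover's ear at its -y side (cover y -102 to -175, x -42 to 21), at cover x = -10, y = -150, top face: where the stud stands when fitted; axes as the cover. The ear is a fork open to the rear (+x): slot 20 wide, closed end 13 ahead of this point; its two ends, 25 to 31 behind this point, are turned up 6 high and catch behind the tight knob
- cover_handle (a point): point on the cover's handle, 27 above the plate's underside: a grey upright bar, 12 thick (cover x), 80 long (cover y), its top 41 above the plate's underside, at cover x = -20. Pinch it across x
- cassette0: filter cassette, one of 2 or 3 alike (others absent): white block 80 long (its x) x 44 wide (its y) x 40 high, grey upright pull tab on top in the middle, 50 long (x) x 14 thick (y), standing 26 above the block (top 66 above the underside); 0.2 kg or so. Pinch the tab across y. Origin: centre of the underside; z up
- cassette1: filter cassette, one of 2 or 3 alike (others absent): white block 80 long (its x) x 44 wide (its y) x 40 high, grey upright pull tab on top in the middle, 50 long (x) x 14 thick (y), standing 26 above the block (top 66 above the underside); 0.2 kg or so. Pinch the tab across y. Origin: centre of the underside; z up
- cassette2: filter cassette, one of 2 or 3 alike (others absent): white block 80 long (its x) x 44 wide (its y) x 40 high, grey upright pull tab on top in the middle, 50 long (x) x 14 thick (y), standing 26 above the block (top 66 above the underside); 0.2 kg or so. Pinch the tab across y. Origin: centre of the underside; z up
- cassette3: filter cassette, one of 2 or 3 alike (others absent): white block 80 long (its x) x 44 wide (its y) x 40 high, grey upright pull tab on top in the middle, 50 long (x) x 14 thick (y), standing 26 above the block (top 66 above the underside); 0.2 kg or so. Pinch the tab across y. Origin: centre of the underside; z up
- amber_bottle: bystander: amber bottle, 66 diameter, 130 high. Origin: centre of the underside
- beaker: bystander: glass beaker, 72 diameter, 85 high. Origin: centre of the underside
- spanner: bystander: steel spanner 170 long lying on the bench. Origin: underside, at its middle
Mind the look-alikes: they are no part of the job. Leave any pink or yellow look-alike of the cassette3 alone.

How it is judged:
By the outcome, as a careful person would: the job done as asked, in the order asked, and still so for the second after the job is handed in, with the robot touching nothing.
Of cassette0, cassette1, cassette2, cassette3 only 2 to 3 are there at a start; the rules pass over those that are not, and their reading is None.
At some moment in a run one of cassette0, cassette1, cassette2, cassette3 may be knocked a few centimetres aside while the robot is not near it.
Once in a run the grip may slacken for a moment while it holds something.
It also fails if it takes over 208 s, if anything falls off the work surface, if the arm or the gripper's body presses on something with over 40 N, if the wrist force passes 120 N, or if a joint passes its speed limit or range.

## Working session

There is one attempt and no reset: what is moved stays moved. The work goes in short steps, each a Python script; the robot and the scene stay as the last script left them, time stands still between calls to the robot, and variables do not carry over. Pictures are saved under pics/ and viewed, at most 14 in all, crops included, and the job is handed in when it is done.

```bash
ls; mkdir -p pics; python3 - <<'E'
from workcell import robot
import cv2, numpy as np
for c in("top","side"):
    im,d=robot.camera(c); cv2.imwrite(f"pics/{c}0.png",im)
    k=robot.get_calibration(c); print(c,np.round(k["K"],1).tolist(),np.round(k["R"],3).tolist(),np.round(k["t"],3).tolist())
    for n in["filter_box","lip_edge","stud_foot","nut_grip","cover","fork","cover_handle","cassette0","amber_bottle","beaker","spanner"]:
        print(n,[(np.round(q["point"]).astype(int).tolist(),round(q["p"],2)) for q in robot.tip_of(n,c)[:5]])
print(robot.current_time())
E
```

```text
pics
top [[505.5, 0.0, 318.3], [0.0, 505.5, 241.8], [0.0, 0.0, 1.0]] [[0.009, -1.0, 0.026], [-0.992, -0.012, -0.125], [0.126, -0.025, -0.992]] [-0.091, 0.543, 1.125]
filter_box []
lip_edge [([289, 206], 0.89)]
stud_foot [([352, 246], 0.56)]
nut_grip [([359, 243], 0.89)]
cover [([289, 223], 0.6)]
fork []
cover_handle [([284, 234], 0.66)]
cassette0 [([409, 288], 0.93), ([425, 238], 0.84), ([475, 262], 0.72), ([148, 208], 0.71), ([425, 192], 0.69)]
amber_bottle [([361, 159], 0.82), ([424, 238], 0.41)]
beaker [([211, 156], 0.78), ([362, 159], 0.62)]
spanner [([394, 341], 0.55)]
side [[438.8, 0.0, 314.2], [0.0, 438.8, 246.1], [0.0, 0.0, 1.0]] [[0.734, -0.68, -0.004], [-0.536, -0.574, -0.619], [0.418, 0.457, -0.785]] [-0.434, 0.291, 0.871]
filter_box [([409, 327], 0.54)]
lip_edge [([330, 210], 0.94)]
stud_foot [([347, 264], 0.81)]
nut_grip [([347, 259], 0.82)]
cover [([310, 224], 0.56)]
fork [([348, 264], 0.78)]
cover_handle [([305, 218], 0.7)]
cassette0 [([358, 357], 0.82), ([434, 387], 0.8), ([410, 327], 0.79), ([444, 297], 0.74), ([251, 165], 0.59)]
amber_bottle [([415, 239], 0.81)]
beaker [([313, 172], 0.91)]
spanner [([307, 380], 0.81)]
1.2
```

View pics/top0.png

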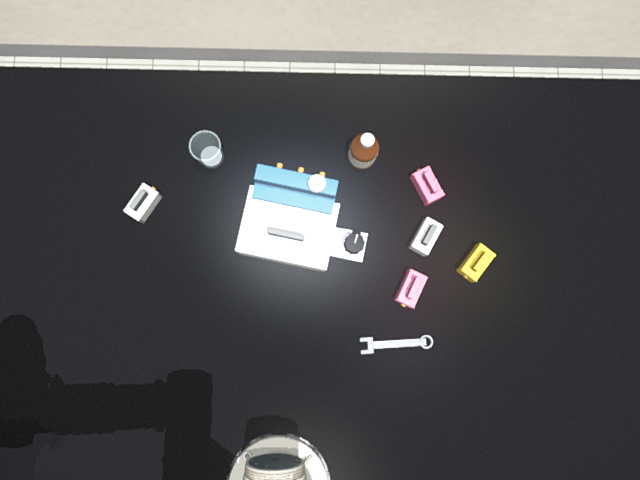

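View pics/side0.png

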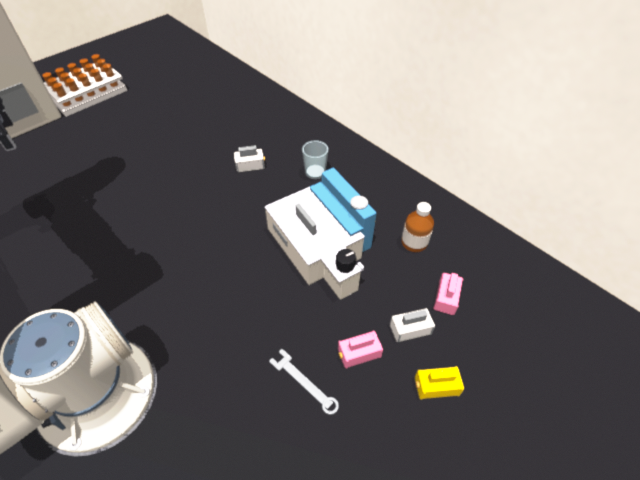

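Top view: white cassettes are at (142,203) and (427,236), which fit the description. The look-alikes are pink at (428,185) and (411,288), and yellow at (476,262); I'll leave those alone. The side view agrees: whites at (250,159) and (412,324). Next I'll get metric poses from depth.

```bash
cat > h.py <<'E'
from workcell import robot
import cv2, numpy as np
from scipy.spatial.transform import Rotation as Ro
def cloud(c):
    im,d=robot.camera(c); k=robot.get_calibration(c)
    v,u=np.mgrid[:480,:640]; K=k["K"]
    P=np.stack([(u-K[0,2])*d/K[0,0],(v-K[1,2])*d/K[1,1],d],-1)
    X=(P-np.array(k["t"]))@np.array(k["R"]); X[d==0]=np.nan
    return im,X
def rect(X,m):
    p=X[m][:,:2].astype(np.float32)
    (c,s,a)=cv2.minAreaRect(p*1000); a=np.radians(a)
    if s[0]<s[1]: s=s[::-1]; a+=np.pi/2
    a=(a+np.pi/2)%np.pi-np.pi/2
    return np.array(c)/1000,np.array(s),a   # centre, mm long/short, direction of long side
def biggest(m):
    n,l,s,_=cv2.connectedComponentsWithStats(m.astype(np.uint8)); 
    return [l==i for i in np.argsort(-s[:,4]) if i>0 and s[i,4]>40]
def whites(cam="top"):
    """white cassettes on the bench: (centre,size,yaw,pixels)"""
    im,X=cloud(cam); hsv=cv2.cvtColor(im,cv2.COLOR_BGR2HSV); z=X[...,2]
    m=(z>.03)&(z<.046)&(hsv[...,1]<60)&(hsv[...,2]>90)
    out=[]
    for b in biggest(m):
        c,s,a=rect(X,b); out.append((np.round(c,4),np.round(s),round(a,3),int(b.sum()),np.round(np.argwhere(b).mean(0)[::-1])))
    return im,X,out
def rot(a): return (Ro.from_euler('z',a)*Ro.from_euler('x',np.pi)).as_rotvec()
def box2w(T,x,y):
    c,s=np.cos(T[2]),np.sin(T[2]); return np.array([T[0]+c*x-s*y,T[1]+s*x+c*y])
E
python3 - <<'E'
from h import *
im,X,w=whites(); z=X[...,2]
for q in w: print(q)
hsv=cv2.cvtColor(im,cv2.COLOR_BGR2HSV)
bl=(hsv[...,0]>95)&(hsv[...,0]<115)&(hsv[...,1]>120)
for lo,hi in((.12,.14),(.09,.105)):
    b=biggest(bl&(z>lo)&(z<hi))[0]; print("blue",rect(X,b),np.nanmedian(z[b]))
for lo,hi,n in((.078,.09,"cover"),(.115,.128,"knob/handle")):
    for b in biggest((z>lo)&(z<hi)&(X[...,0]>.2))[:3]: print(n,rect(X,b),np.nanmedian(z[b]),b.sum(),np.argwhere(b).mean(0)[::-1])
for n,zz in(("nut_grip",.111),("cover_handle",.107),("lip_edge",.09),("stud_foot",.08),("cover",.08)):
    for c in("top","side"):
        k=robot.get_calibration(c)
        if c=="side" and n=="nut_grip": robot.camera("side")
        for q in robot.tip_of(n,c)[:1]:
            r=np.array(k["R"]).T@(np.linalg.inv(k["K"])@np.array([*q["point"],1])); o=-np.array(k["R"]).T@np.array(k["t"])
            print(n,c,np.round(o+r*(zz-o[2])/r[2],4))
E
```

```text
(array([ 0.5627, -0.3362]), array([81., 46.]), np.float64(-0.507), 503, array([426., 236.]))
(array([0.6329, 0.3229]), array([80., 46.]), np.float64(-0.552), 489, array([142., 202.]))
(array([ 0.4401, -0.299 ]), array([77., 41.]), np.float64(-0.426), 355, array([412., 289.]))
(array([ 0.6835, -0.3416]), array([76., 42.]), np.float64(0.473), 291, array([428., 185.]))
(array([0.766 , 0.1823]), array([56., 28.]), np.float64(-0.937), 87, array([203., 144.]))
(array([ 0.736 , -0.1816]), array([62., 22.]), np.float64(1.317), 53, array([359., 162.]))Traceback (most recent call last):
  File "<stdin>", line 7, in <module>
IndexError: list index out of range
```

```bash
python3 - <<'E'
from h import *
im,X=cloud("top"); z=X[...,2]
hsv=cv2.cvtColor(im,cv2.COLOR_BGR2HSV)
print(X[178,285],hsv[178,285],X[196,285],hsv[196,285],X[230,260],X[242,355],X[234,285])
bl=(hsv[...,0]>92)&(hsv[...,0]<120)&(hsv[...,1]>80)
for lo,hi in((.11,.15),(.09,.108)):
  for b in biggest(bl&(z>lo)&(z<hi))[:1]: print("blue",rect(X,b),np.nanmedian(z[b]))
for lo,hi,n in((.076,.092,"cover"),(.11,.13,"knob/handle")):
    for b in biggest((z>lo)&(z<hi)&(X[...,0]>.2))[:4]: print(n,rect(X,b),np.nanmedian(z[b]),b.sum(),np.argwhere(b).mean(0)[::-1])
robot.camera("side")
for n,zz in(("nut_grip",.111),("cover_handle",.107),("lip_edge",.09),("stud_foot",.08),("cover",.08)):
    for c in("top","side"):
        k=robot.get_calibration(c)
        for q in robot.tip_of(n,c)[:1]:
            r=np.array(k["R"]).T@(np.linalg.inv(k["K"])@np.array([*q["point"],1])); o=-np.array(k["R"]).T@np.array(k["t"])
            print(n,c,np.round(o+r*(zz-o[2])/r[2],4))
E
```

```text
[ 0.6683456  -0.01034399  0.13091536] [ 97  79 250] [ 0.63653248 -0.00957308  0.09720328] [ 97  69 250] [0.56263367 0.04472345 0.08245003] [ 0.53325932 -0.16083942  0.12387042] [ 0.54926426 -0.01190352  0.11887472]
blue (array([ 0.6726156 , -0.00541434]), array([122.13124847,  37.07997513]), np.float64(1.3775365854422446)) 0.1292630069082708
blue (array([ 0.64762158, -0.02894284]), array([177.93901062,  35.30342484]), np.float64(1.531734411506159)) 0.09783183907913816
cover (array([ 0.5641665 , -0.05139125]), array([278.96914673, 150.51416016]), np.float64(1.3743304058058978)) 0.0847547801179275 5556 [292.75395968 233.27231821]
cover (array([ 0.75708856, -0.18668512]), array([62.07584763, 61.81417084]), np.float64(0.0033475573398984437)) 0.0853084319350784 243 [363.46502058 150.22633745]
cover (array([0.75301221, 0.17244658]), array([70.58856201, 70.27325439]), np.float64(-0.5970843116632363)) 0.08321992083400384 228 [203.92982456 144.18421053]
knob/handle (array([ 0.67102185, -0.0119477 ]), array([135.6829071 ,  37.09664917]), np.float64(1.3713677722512392)) 0.12801866320783875 619 
[... 226 characters left out ...]
3, -0.01245912]), array([79.21456909, 12.21083927]), np.float64(1.372825586631949)) 0.12057767694219183 227 [285.16299559 233.13215859]
knob/handle (array([ 0.64616394, -0.10094035]), array([40.0581398 , 22.03305626]), np.float64(1.3750916704034974)) 0.1276224449229014 107 [328.95327103 191.71028037]
nut_grip top [ 0.5328 -0.1666  0.111 ]
nut_grip side [ 0.5359 -0.1632  0.111 ]
cover_handle top [ 0.5533 -0.0092  0.107 ]
cover_handle side [ 0.5498 -0.0105  0.107 ]
lip_edge top [ 0.6207 -0.0199  0.09  ]
lip_edge side [ 0.6291 -0.0201  0.09  ]
stud_foot top [ 0.5262 -0.1645  0.08  ]
stud_foot side [ 0.5452 -0.1622  0.08  ]
cover top [ 0.5774 -0.0141  0.08  ]
cover side [ 0.5698 -0.0122  0.08  ]
```

Box pose is about (0.572, -0.015, yaw -0.197), and the cover, handle and knob estimates agree with it. Next, the knob.

```bash
cat >> h.py <<'E'
BOX=(0.5718,-0.0147,-0.1973); KN=np.array([0.533,-0.1595])
def P(xy,z): return [float(xy[0]),float(xy[1]),float(z)]
def st(): print("t",round(robot.current_time(),1),"gap",round(robot.current_finger_gap(),3),"grip",round(robot.current_grip_force(),1),"F",np.round(robot.current_force(),1),"M",np.round(robot.current_torque(),2),"p",np.round(robot.current_position(),4))
E
python3 - <<'E'
from h import *
for a in np.arange(-3.1,3.2,.6):
    q=robot.solve_ik(P(KN,.1),rot(a)); print(round(a,2),None if q is None else np.round(q,2))
E
```

```text
-3.1 [-0.01  0.34 -0.11 -0.   -1.11 -1.52]
-2.5 [-0.01  0.34 -0.11  0.   -1.11 -0.92]
-1.9 [-0.01  0.34 -0.11  0.   -1.11 -0.32]
-1.3 [-0.01  0.34 -0.11  0.   -1.11  0.28]
-0.7 [-0.01  0.34 -0.11  0.   -1.11  0.88]
-0.1 [-0.01  0.34 -0.11  0.   -1.11  1.48]
0.5 [-0.01  0.34 -0.11  0.   -1.11  2.08]
1.1 [-0.01  0.34 -0.11 -0.   -1.11  2.68]
1.7 [-0.01  0.34 -0.11 -0.   -1.11 -3.  ]
2.3 [-0.01  0.34 -0.11 -0.   -1.11 -2.4 ]
2.9 [-0.01  0.34 -0.11 -0.   -1.11 -1.8 ]
```

```bash
python3 - <<'E'
from h import *
a0=1.32
robot.move_to(P(KN,.17),rot(a0)); print(np.round(robot.current_joint_positions(),2))
im,X=cloud("side"); cv2.imwrite("pics/above_knob.png",im)
im,X,w=whites(); cv2.imwrite("pics/top1.png",im); print(w[:4])
robot.line_to(P(KN,.100),velocity=.1)
robot.move_gripper(0,grip_force=60); st()
for k in range(1,5):
    robot.line_to(P(KN,.100+.003*.75*k),rot(a0-.75*k)); st()
print(np.round(robot.current_joint_positions(),2))
E
```

```text
[-0.01  0.29  0.   -0.   -1.28  2.9 ]
[(array([ 0.5627, -0.3362]), array([81., 45.]), np.float64(-0.506), 505, array([426., 236.])), (array([0.633 , 0.3232]), array([80., 47.]), np.float64(-0.567), 487, array([142., 202.])), (array([ 0.4392, -0.299 ]), array([73., 39.]), np.float64(-0.439), 204, array([411., 291.])), (array([0.771, 0.182]), array([53., 20.]), np.float64(-1.107), 73, array([203., 143.]))]
t 6.1 gap 0.474 grip 60.1 F [1.1 0.5 4.1] M [ 0.   -0.25  0.  ] p [ 0.534  -0.1597  0.101 ]
t 7.0 gap 0.469 grip 60.3 F [-1.   3.1  7.3] M [ 0.7   0.26 -0.02] p [ 0.5335 -0.1593  0.1033]
t 7.9 gap 0.468 grip 60.4 F [-0.1  4.3  8. ] M [ 1.5   0.33 -0.05] p [ 0.5335 -0.1588  0.1055]
t 8.8 gap 0.468 grip 60.4 F [-1.1  5.3  8.1] M [ 1.95  0.05 -0.04] p [ 0.5338 -0.1583  0.1077]
t 9.7 gap 0.473 grip 60.3 F [0.6 6.6 6.5] M [ 1.99 -0.46 -0.08] p [ 0.5344 -0.1582  0.11  ]
[-0.01  0.33 -0.1  -0.   -1.14 -0.1 ]
```

View pics/top1.png

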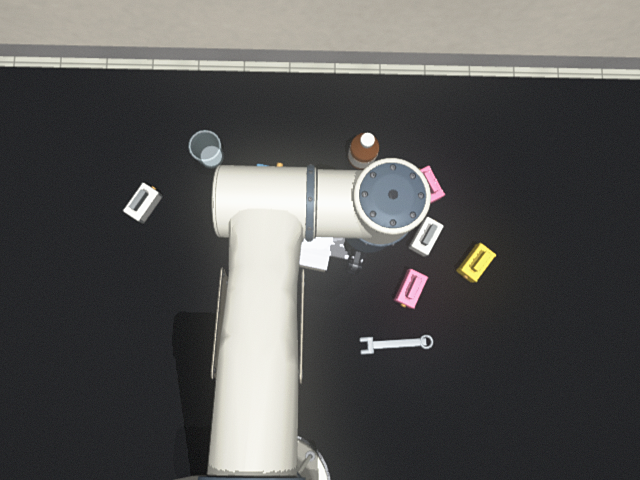

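The earlier arm region is clear in the top view, so there are exactly two white cassettes, at (142,202) and (426,236). Next, check the knob and take the cover.

```bash
python3 - <<'E'
from h import *
robot.move_gripper(1.0)
p=robot.current_position(); robot.line_to([p[0],p[1],.19],velocity=.2)
aH=BOX[2]-np.pi/2
H=np.array([0.5512,-0.0128])
robot.move_to([.42,-.0,.25],rot(aH))
im,X=cloud("top"); cv2.imwrite("pics/top2.png",im[140:320,200:440].repeat(3,0).repeat(3,1)); z=X[...,2]
reg=(X[...,0]>.49)&(X[...,0]<.58)&(X[...,1]<-.12)&(X[...,1]>-.2)
for lo,hi in((.12,.145),):
    for b in biggest((z>lo)&(z<hi)&reg)[:2]: print("knob",rect(X,b),np.nanmedian(z[b]),np.nanmax(z[b]))
for q in robot.tip_of("nut_grip","top")[:1]: print(q)
st()
E
```

```text
knob (array([ 0.53313519, -0.15973161]), array([43.77968979, 40.37232971]), np.float64(-0.7777917758500186)) 0.1314229184435824 0.13734964241199596
{'point': [359.2, 244.9], 'p': 0.54}
t 11.7 gap 1.001 grip 0.0 F [ 0.2 -0.2  0.3] M [-0.04 -0.   -0.01] p [ 0.4204 -0.0007  0.249 ]
```

View pics/top2.png

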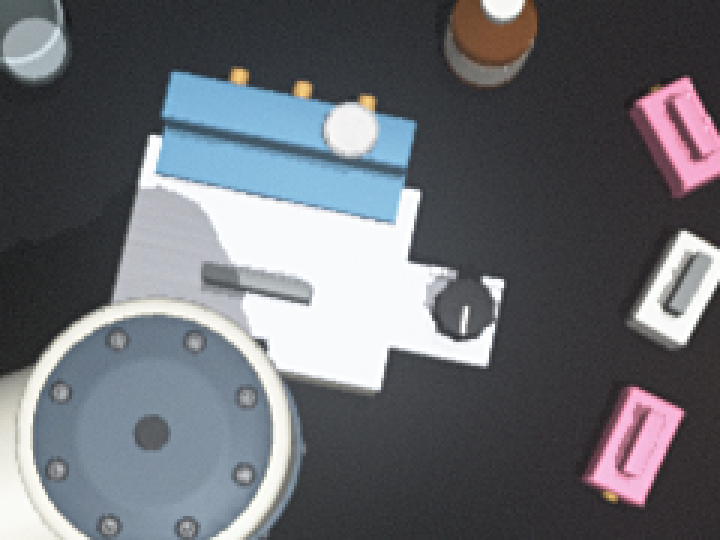

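The knob is about 9 mm up, so about 3.0 rad, and its line has turned by half a turn: it's loose. Next, slide the cover off.

```bash
python3 - <<'E'
from h import *
aH=BOX[2]-np.pi/2; H=np.array([0.5512,-0.0128]); xd=np.array([np.cos(BOX[2]),np.sin(BOX[2])])
robot.move_to(P(H,.16),rot(aH))
robot.line_to(P(H,.094),velocity=.1,until_force=15); st()
robot.move_gripper(0,grip_force=100); st()
g=np.array(robot.current_position())
robot.line_to(P(H,g[2]+.001),velocity=.05)
robot.line_to(P(H-.058*xd,g[2]+.001),velocity=.06,until_force=25); st()
E
```

```text
t 13.2 gap 1.0 grip 0.0 F [-0.4 -0.3  0.8] M [ 0.    0.01 -0.  ] p [ 0.5517 -0.0127  0.095 ]
t 13.8 gap 0.12 grip 99.0 F [-0.4 -0.   3.2] M [0.17 0.23 0.05] p [ 0.5515 -0.0128  0.0944]
t 15.2 gap 0.12 grip 100.1 F [-0.3 -0.1 -3.2] M [ 0.1   0.07 -0.04] p [ 0.4947 -0.0014  0.0955]
```

```bash
python3 - <<'E'
from h import *
xd=np.array([np.cos(BOX[2]),np.sin(BOX[2])])
p=np.array(robot.current_position()); r=robot.current_tool_rot()
robot.line_to([p[0],p[1],.15],velocity=.1); st()
D=np.array([.42,.25])-.02*xd
robot.line_to(P(D,.15),velocity=.2); st()
robot.line_to(P(D,.035),velocity=.12); st()
robot.line_to(P(D,.005),velocity=.03,until_force=6); st()
robot.move_gripper(.6); robot.line_to(P(D,.15),velocity=.2)
robot.move_to([.42,0,.3],rot(-1.57))
im,X,w=whites(); cv2.imwrite("pics/top3.png",im); print(w[:4])
z=X[...,2]
b=biggest((z>.001)&(z<.011)&(im.min(2)>110)&(X[...,1]>.0))
for q in b[:2]: print("cover",rect(X,q),q.sum())
for lo in (.034,):
  for b in biggest((z>lo)&(z<.048)&(X[...,1]>.1)&(X[...,0]<.5))[:1]: print("handle",rect(X,b),np.nanmedian(z[b]))
E
```

```text
t 15.9 gap 0.113 grip 100.2 F [-0.1  0.7 -3.9] M [0.05 0.11 0.04] p [ 0.4942 -0.0014  0.1493]
t 17.4 gap 0.121 grip 100.2 F [-0.1  0.2 -3.1] M [0.02 0.01 0.05] p [0.4005 0.2532 0.1499]
t 18.5 gap 0.12 grip 100.2 F [-0.2  0.4 -4.6] M [ 0.13  0.06 -0.04] p [0.4009 0.2543 0.0357]
t 19.2 gap 0.119 grip 101.6 F [-1.   0.3  4.3] M [-0.01  0.26 -0.02] p [0.4003 0.2538 0.0144]
[(array([ 0.5623, -0.3368]), array([81., 45.]), np.float64(-0.509), 502, array([426., 236.])), (array([0.633 , 0.3227]), array([80., 46.]), np.float64(-0.557), 487, array([142., 202.])), (array([ 0.0615, -0.0006]), array([93., 21.]), np.float64(-1.537), 178, array([276., 461.])), (array([ 0.7362, -0.1826]), array([61., 21.]), np.float64(1.36), 50, array([359., 162.]))]
cover (array([0.59184613, 0.04649887]), array([64.22137451, 62.51935959]), np.float64(1.3669811464617156)) 653
cover (array([0.47345654, 0.29281973]), array([104.60468292,  60.26185608]), np.float64(1.381727868365811)) 560
```

View pics/top3.png

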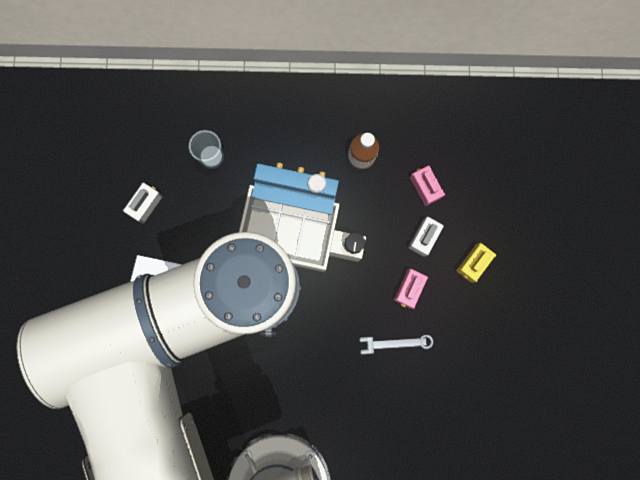

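The cover lies on the bench at left (about (155,265), partly under the arm) and the box is open with three empty bays. Both cassettes are where they were. Confirming crop for the one at (426,236), then picking it.

```bash
cat >> h.py <<'E'
def near_a(a):  # choose a or a+pi so the wrist joint stays mid-range
    return min([(abs(a+k*np.pi+1.57-.0),a+k*np.pi) for k in(-1,0,1)])[1]
E
python3 - <<'E'
from h import *
im=cv2.imread("pics/top3.png"); c=np.hstack([im[170:310,380:510],im[160:300,85:215]]); cv2.imwrite("pics/crop.png",cv2.resize(c,None,fx=3,fy=3))
im,X,w=whites(); c,s,a,_,px=[q for q in w if q[0][1]<-.2 and q[0][0]>.3][0]; print(c,s,a,px)
robot.move_gripper(.6)
robot.move_to(P(c,.13),rot(a)); print(np.round(robot.current_joint_positions(),2)); st()
im,X=cloud("side"); hsv=cv2.cvtColor(im,cv2.COLOR_BGR2HSV)
cv2.imwrite("pics/hover.png",im[220:420,300:520].repeat(3,0).repeat(3,1))
E
```

```text
[ 0.562  -0.3361] [80. 45.] -0.498 [426. 236.]
[-0.3   0.5   0.22  0.   -1.29  1.37]
t 23.5 gap 0.601 grip 0.0 F [ 0.2 -0.1  0.7] M [-0.02 -0.01 -0.01] p [ 0.5625 -0.3356  0.1307]
```

View pics/crop.png

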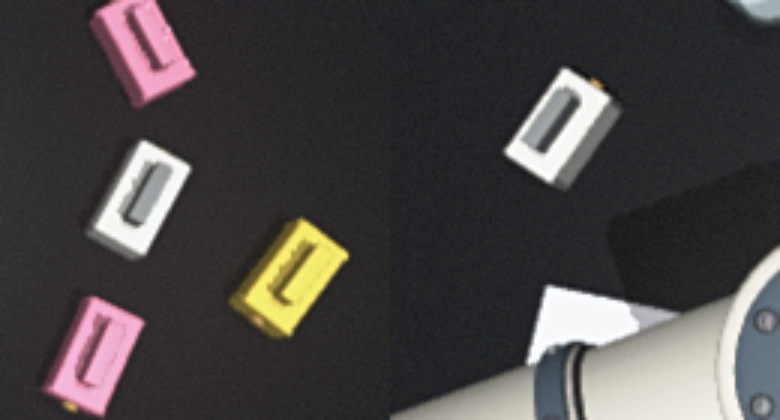

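View pics/hover.png

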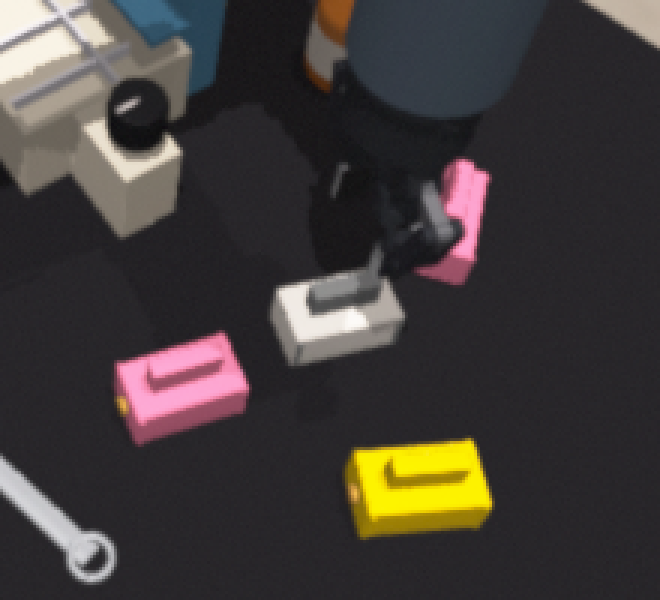

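Both white blocks carry grey tabs, so they are the real cassettes. The gripper hovers over the right-hand one and it hasn't moved.

```bash
cat >> h.py <<'E'
def pick(c,a):
    robot.line_to(P(c,.045),velocity=.1,until_force=10); st()
    robot.move_gripper(0,grip_force=70)
    robot.line_to(P(c,.15),velocity=.12); st()
def place(xy,a):
    robot.line_to(P(xy,.15),rot(a),velocity=.15); st()
    robot.line_to(P(xy,.058),velocity=.12)
    robot.line_to(P(xy,.043),velocity=.02,until_force=4); st()
    robot.move_gripper(.3); robot.line_to(P(xy,.2),velocity=.15); st()
E
python3 - <<'E'
from h import *
pick([.562,-.3363],-.5)
robot.line_to([.45,-.20,.15],rot(BOX[2]),velocity=.2)
robot.line_to([.45,-.10,.15],velocity=.2); st()
if robot.current_finger_gap()>.08: place(box2w(BOX,-.014,-.062),BOX[2])
robot.move_to([.40,-.1,.3],rot(-1.57))
im,X,w=whites(); cv2.imwrite("pics/top4.png",im[140:320,200:440].repeat(3,0).repeat(3,1)); print(w[:3])
z=X[...,2]; reg=(np.hypot(X[...,0]-BOX[0],X[...,1]-BOX[1])<.15)
for b in biggest((z>.038)&(z<.052)&reg&(im.min(2)>90))[:3]: print(rect(X,b),b.sum(),np.argwhere(b).mean(0)[::-1])
print(box2w(BOX,-.014,-.062))
E
```

```text
t 24.6 gap 0.599 grip 0.0 F [ 0.2 -0.4 -0.1] M [-0.03 -0.06 -0.01] p [ 0.5626 -0.3366  0.0459]
t 26.0 gap 0.15 grip 70.3 F [-0.3 -1.3 -2.6] M [ 0.02  0.11 -0.02] p [ 0.5614 -0.336   0.1487]
t 27.7 gap 0.147 grip 70.3 F [ 1.  -0.6 -2.2] M [-0.01  0.05  0.03] p [ 0.4504 -0.1002  0.1499]
t 28.5 gap 0.145 grip 70.3 F [ 0.2  0.1 -3. ] M [-0.    0.05 -0.01] p [ 0.5453 -0.0732  0.1497]
t 29.9 gap 0.141 grip 71.1 F [-1.2  0.7  4.9] M [ 0.12  0.3  -0.02] p [ 0.5463 -0.0726  0.0514]
t 31.3 gap 0.296 grip 0.0 F [ 0.5 -0.2 -0.2] M [ 0.02 -0.02 -0.03] p [ 0.5453 -0.0727  0.1989]
[(array([0.6332, 0.3237]), array([80., 48.]), np.float64(-0.576), 483, array([142., 202.])), (array([ 0.0613, -0.0201]), array([93., 19.]), np.float64(1.501), 181, array([287., 461.])), (array([ 0.5163, -0.0669]), array([45., 20.]), np.float64(1.401), 87, array([311., 255.]))]
(array([ 0.54583618, -0.072894  ]), array([80.59654999, 44.88646698]), np.float64(-0.2017006304276583)) 526 [313.16730038 241.06273764]
[ 0.54591822 -0.07275285]
```

View pics/top4.png

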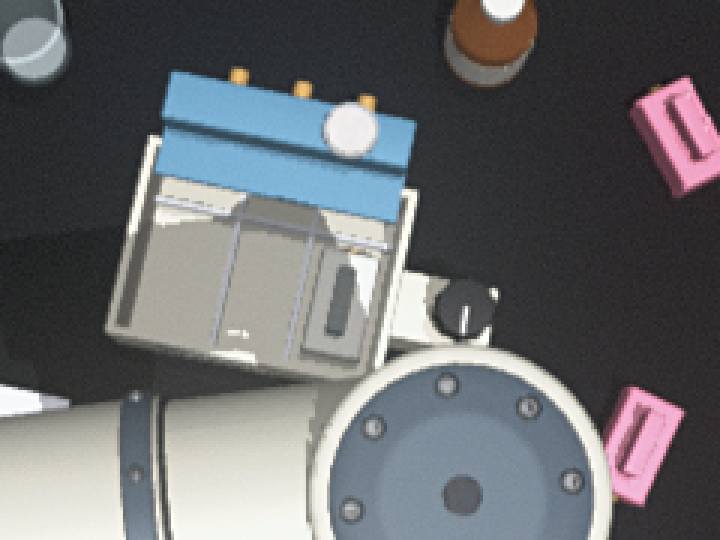

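Cassette 1 lies within 1 mm in bay2, crop (340,300). Now the second.

```bash
python3 - <<'E'
from h import *
im,X,w=whites(); c,s,a,_,px=[q for q in w if q[0][1]>.2 and q[0][0]>.5][0]; print(c,s,a,px)
a=round(np.median([a,-.56]),3) if abs(a+.56)<.06 else a
robot.move_gripper(.6)
robot.move_to(P(c,.15),rot(a)); print(np.round(robot.current_joint_positions(),2))
pick(c,a)
robot.line_to([.53,.2,.15],rot(BOX[2]),velocity=.2); st()
if robot.current_finger_gap()>.08: place(box2w(BOX,-.014,.062),BOX[2])
robot.move_to([.40,-.15,.3],rot(-1.57))
im,X,w=whites(); cv2.imwrite("pics/top5.png",im); print(w[:3])
z=X[...,2]; reg=(np.hypot(X[...,0]-BOX[0],X[...,1]-BOX[1])<.15)
for b in biggest((z>.038)&(z<.052)&reg&(im.min(2)>90))[:3]: print(rect(X,b),b.sum(),np.argwhere(b).mean(0)[::-1])
print(box2w(BOX,-.014,.062))
for b in biggest((z>.02)&(z<.05)&(X[...,1]>.15)&(X[...,0]<.55))[:3]: print("handle",rect(X,b),np.nanmedian(z[b]),b.sum())
E
```

```text
[0.6328 0.3229] [80. 47.] -0.569 [142. 202.]
[ 0.69  0.61  0.45  0.   -1.41  0.32]
t 36.1 gap 0.603 grip 0.0 F [ 1.  -0.7 -0.5] M [ 0.02 -0.   -0.03] p [0.6333 0.3232 0.046 ]
t 37.5 gap 0.145 grip 70.4 F [ 0.1  0.  -2.1] M [0.07 0.03 0.02] p [0.6322 0.3227 0.1487]
t 38.5 gap 0.148 grip 70.3 F [ 0.9  0.7 -1.4] M [ 0.01 -0.04  0.03] p [0.5305 0.2005 0.1499]
t 39.6 gap 0.145 grip 70.3 F [-1.   0.3 -1.5] M [ 0.   -0.02  0.  ] p [0.5701 0.0495 0.15  ]
t 41.0 gap 0.15 grip 71.0 F [-1.4  1.1  4. ] M [0.13 0.31 0.01] p [0.5705 0.049  0.0512]
t 42.5 gap 0.3 grip 0.0 F [-0.7 -0.  -0.2] M [-0.02  0.01 -0.06] p [0.5696 0.0488 0.1989]
[(array([ 0.5463, -0.0744]), array([83., 44.]), np.float64(-0.235), 227, array([315., 244.])), (array([0.5687, 0.0484]), array([79., 45.]), np.float64(-0.202), 212, array([261., 236.])), (array([0.4022, 0.267 ]), array([51., 12.]), np.float64(1.369), 132, array([160., 303.]))]
(array([ 0.54602863, -0.07286315]), array([80.65089417, 45.05262375]), np.float64(-0.2015834513396948)) 530 [313.16603774 241.10188679]
(array([0.56938623, 0.04829106]), array([80.07434845, 45.26581573]), np.float64(-0.19596924144569883)) 516 [260.35658915 230.18604651]
[0.570225   0.04884148]
handle (array([0.4022225 , 0.26697049]), array([50.91402435, 12.34287834]), np.float64(1.368748153844983)) 0.04068959865983429 136
```

View pics/top5.png

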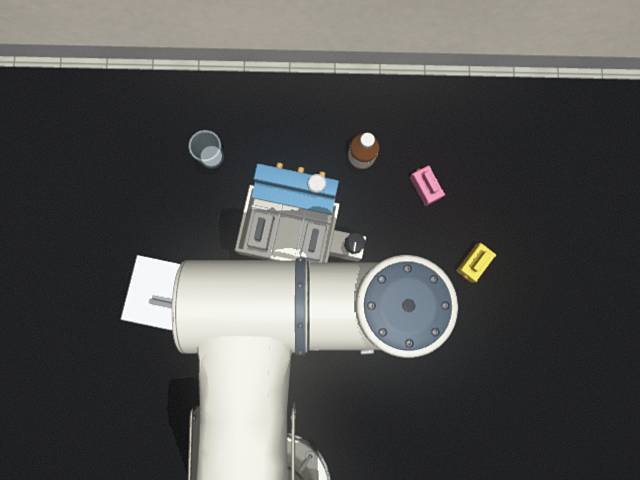

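Both cassettes are seated at pixels (260,230) and (313,241), and the cover is at left with its handle at (160,300). Next, refit the cover.

```bash
python3 - <<'E'
from h import *
aH=BOX[2]-np.pi/2; H=np.array([0.5512,-0.0128]); xd=np.array([np.cos(BOX[2]),np.sin(BOX[2])])
D=np.array([.4005,.2536])
robot.move_gripper(.6)
robot.move_to(P(D,.10),rot(aH))
robot.line_to(P(D,.014),velocity=.1,until_force=12); st()
robot.move_gripper(0,grip_force=110); st()
robot.line_to(P(D,.15),velocity=.1); st()
F=H-.058*xd
robot.line_to(P(F,.15),velocity=.15); st()
robot.line_to(P(F,.102),velocity=.08); st()
im,_=robot.camera("side"); cv2.imwrite("pics/side_fit.png",im[130:330,200:440].repeat(3,0).repeat(3,1))
E
```

```text
t 46.6 gap 0.598 grip 0.0 F [ 0.2 -0.2  0.3] M [ 0.02 -0.01  0.03] p [0.401  0.2539 0.0146]
t 47.1 gap 0.116 grip 108.0 F [-3.4 -0.8  4.9] M [-0.09  0.95  0.04] p [0.4006 0.2539 0.0147]
t 48.6 gap 0.122 grip 107.3 F [-0.6 -0.7 -3.1] M [ 0.04  0.04 -0.03] p [0.4002 0.2533 0.1493]
t 50.5 gap 0.118 grip 107.3 F [ 0.2 -0.3 -4.2] M [ 0.05  0.14 -0.  ] p [ 0.4942 -0.001   0.15  ]
t 51.3 gap 0.118 grip 107.3 F [ 0.4  0.4 -3.3] M [0.   0.   0.02] p [ 0.4948 -0.0014  0.1024]
```

View pics/side_fit.png

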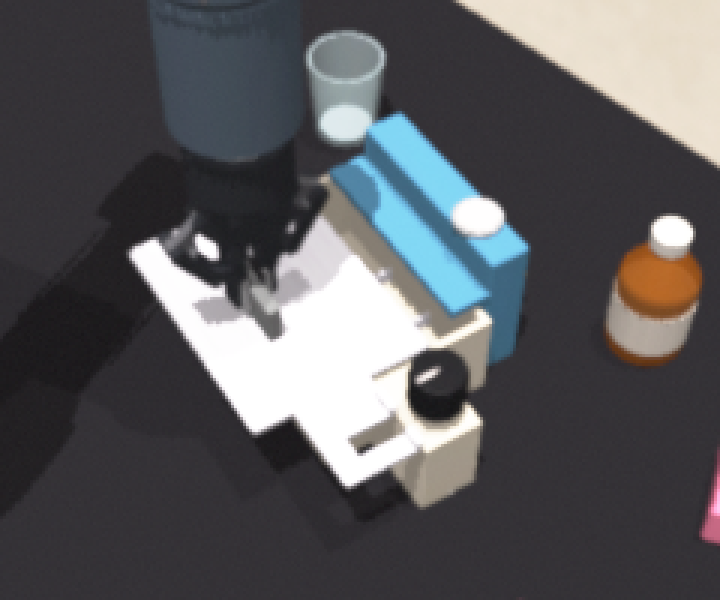

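The cover hovers level just ahead of the knob and lip, with the slot at crop (370,440) in line with the stud. Lower and slide.

```bash
python3 - <<'E'
from h import *
H=np.array([0.5512,-0.0128]); xd=np.array([np.cos(BOX[2]),np.sin(BOX[2])]); F=H-.058*xd
robot.line_to(P(F,.092),velocity=.02,until_force=4); st()
z=max(robot.current_position()[2],.0935)
robot.line_to(P(F,z),velocity=.02)
hit=robot.line_to(P(H-.012*xd,z),velocity=.05,until_force=15); print(hit); st()
if not hit: print(robot.line_to(P(H+.002*xd,z),velocity=.03,until_force=15)); st()
E
```

```text
t 51.8 gap 0.12 grip 108.3 F [-0.7  0.2  4.3] M [0.12 0.13 0.03] p [ 0.4945 -0.0014  0.0947]
False
t 53.1 gap 0.12 grip 108.4 F [-2.4 -0.6  3.2] M [-0.    0.89 -0.22] p [ 0.5396 -0.0107  0.0947]
False
t 53.7 gap 0.119 grip 108.4 F [-2.1  1.   3.1] M [ 0.07  0.87 -0.25] p [ 0.5535 -0.0133  0.0947]
```

```bash
python3 - <<'E'
from h import *
robot.move_gripper(.6); p=robot.current_position(); robot.line_to([p[0],p[1],.2],velocity=.2)
robot.move_to([.40,.15,.3],rot(-1.57))
im,X=cloud("top"); z=X[...,2]; cv2.imwrite("pics/top6.png",im[140:320,200:440].repeat(3,0).repeat(3,1))
for lo,hi,n in((.076,.092,"cover"),(.11,.128,"handle"),(.125,.14,"knob")):
    for b in biggest((z>lo)&(z<hi)&(X[...,0]>.45)&(X[...,0]<.66)&(X[...,1]>-.22)&(X[...,1]<.12))[:2]: print(n,rect(X,b),np.nanmedian(z[b]),b.sum())
E
```

```text
cover (array([ 0.56474304, -0.05123018]), array([278.65158081, 150.14480591]), np.float64(1.3776232713357266)) 0.08475999842987661 5475
handle (array([ 0.55277765, -0.01277975]), array([79.65885162, 12.60775566]), np.float64(1.3766476222703758)) 0.12030175974099785 228
handle (array([ 0.65084045, -0.04895576]), array([142.51296997,  11.60650063]), np.float64(1.3834851552111003)) 0.12107082725922444 154
knob (array([ 0.64656573, -0.05327947]), array([141.33248901,  26.86288643]), np.float64(1.5703426573032013)) 0.1306176289739398 471
knob (array([ 0.53332379, -0.15995242]), array([42.4917984 , 40.41009903]), np.float64(-0.7847079386219269)) 0.13146267434392617 316
```

View pics/top6.png

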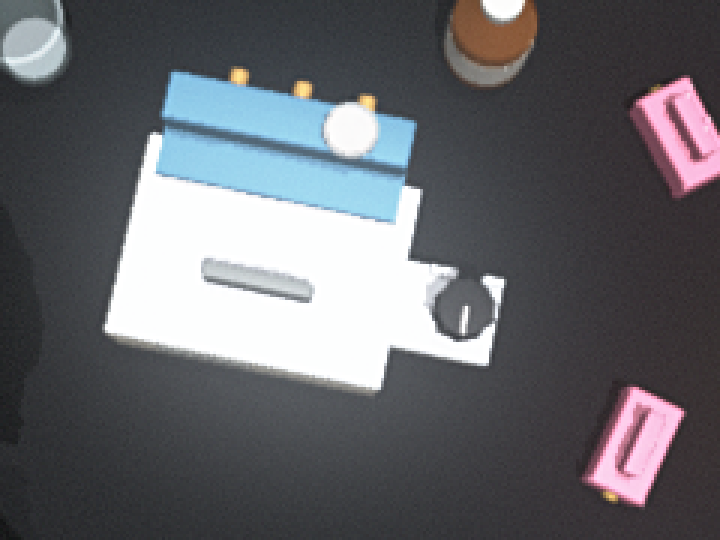

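The cover is home, about 1 mm behind its original place. Tighten the knob anticlockwise.

```bash
python3 - <<'E'
from h import *
a0=-1.98; C=[.534,-.159]
robot.move_gripper(1.0)
robot.move_to(P(C,.18),rot(a0)); print(np.round(robot.current_joint_positions(),2))
robot.line_to(P(C,.110),velocity=.1); robot.move_gripper(0,grip_force=60); st()
for k in [.7,1.4,2.1,2.7,2.8,2.9,3.0,3.1,3.2]:
    robot.line_to(P(C,.110-.003*min(k,3)),rot(a0+k),velocity=.05); print(k,end=" "); st()
    if k>2.7 and abs(robot.current_torque()[2])>.6: break
E
```

```text
[-0.01  0.29  0.02 -0.   -1.31 -0.4 ]
t 59.0 gap 0.469 grip 60.1 F [-0.8  1.1  4. ] M [ 0.33  0.49 -0.  ] p [ 0.5342 -0.1591  0.1107]
0.7 t 59.8 gap 0.468 grip 60.0 F [-1.4  0.   5.1] M [0.33 0.41 0.03] p [ 0.5344 -0.1591  0.1086]
1.4 t 60.7 gap 0.468 grip 60.0 F [-0.7  1.7  5.6] M [0.34 0.33 0.07] p [ 0.5345 -0.159   0.1065]
2.1 t 61.5 gap 0.468 grip 60.0 F [-0.6  1.5  5.3] M [0.67 0.31 0.08] p [ 0.5346 -0.1589  0.1044]
2.7 t 62.3 gap 0.468 grip 60.1 F [-1.6  3.   5. ] M [0.8  0.4  0.04] p [ 0.5344 -0.1588  0.1025]
2.8 t 62.5 gap 0.471 grip 60.1 F [-1.8  2.3  5.5] M [0.72 0.5  0.03] p [ 0.5344 -0.1588  0.1023]
2.9 t 62.8 gap 0.469 grip 60.1 F [-0.9  3.   6.7] M [0.82 0.51 0.11] p [ 0.5344 -0.1588  0.102 ]
3.0 t 63.0 gap 0.468 grip 60.1 F [-1.3  2.9  5.3] M [0.82 0.5  0.12] p [ 0.5344 -0.1587  0.1016]
3.1 t 63.3 gap 0.468 grip 60.3 F [-1.1  2.1  5. ] M [ 0.94  0.28 -0.23] p [ 0.5344 -0.1588  0.1014]
3.2 t 63.5 gap 0.473 grip 60.4 F [-1.6  3.3  4.4] M [ 1.03  0.29 -0.02] p [ 0.5344 -0.1587  0.1014]
```

```bash
python3 - <<'E'
from h import *
robot.move_gripper(1.0); p=robot.current_position(); robot.line_to([p[0],p[1],.2],velocity=.2)
robot.move_to([.40,.15,.3],rot(-1.57))
im,X=cloud("top"); z=X[...,2]; cv2.imwrite("pics/top7.png",im[140:320,200:440].repeat(3,0).repeat(3,1))
for lo,hi,n in((.076,.092,"cover"),(.113,.14,"k/h")):
    for b in biggest((z>lo)&(z<hi)&(X[...,0]>.45)&(X[...,0]<.62)&(X[...,1]>-.22)&(X[...,1]<.12))[:2]: print(n,rect(X,b),np.nanmedian(z[b]),b.sum())
im,_=robot.camera("side"); cv2.imwrite("pics/side7.png",im[130:330,200:440].repeat(3,0).repeat(3,1))
E
```

```text
cover (array([ 0.56114368, -0.05077774]), array([278.69927979, 142.87014771]), np.float64(1.3788655028261942)) 0.08473375945088155 5308
k/h (array([ 0.53274762, -0.15948904]), array([42.17493439, 40.83757401]), np.float64(1.5083236276277088)) 0.1221493908205468 314
k/h (array([ 0.55265765, -0.01291873]), array([79.45449829, 12.63241863]), np.float64(1.3773431067890503)) 0.12015111516504219 221
```

View pics/top7.png

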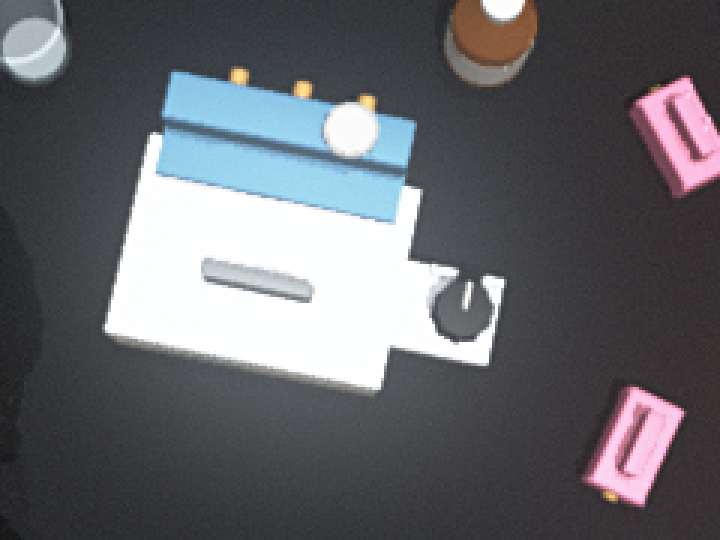

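View pics/side7.png

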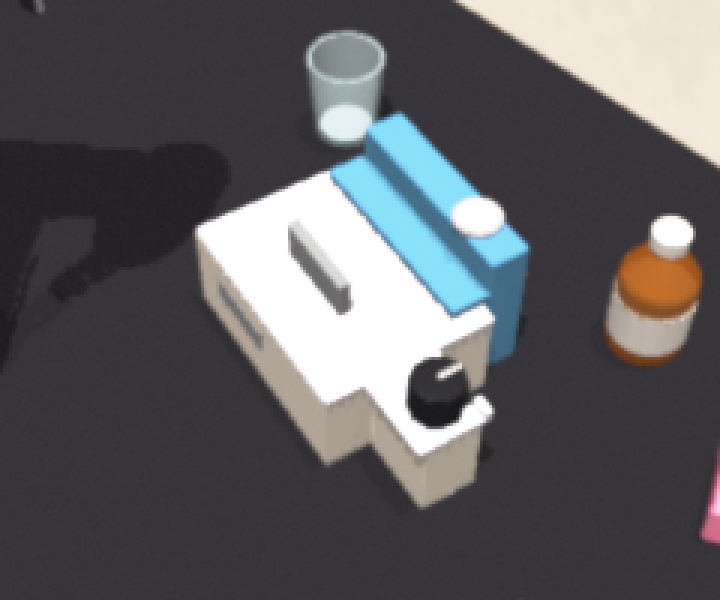

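The knob is back at its starting height (0.122), the cover is home and everything else is in place. I'll make one more short tightening turn to be sure it's against the stop.

```bash
python3 - <<'E'
from h import *
a0=-.6; C=[.534,-.159]
robot.move_to(P(C,.18),rot(a0))
robot.line_to(P(C,.101),velocity=.1); robot.move_gripper(0,grip_force=50); m0=robot.current_torque()[2]; st()
for k in [.08,.16,.24,.32,.4]:
    robot.line_to(P(C,.101),rot(a0+k),velocity=.05); print(k,end=" "); st()
    if abs(robot.current_torque()[2]-m0)>.5: break
robot.move_gripper(1.0); p=robot.current_position(); robot.line_to([p[0],p[1],.2],velocity=.2)
robot.move_to([.40,.15,.3],rot(-1.57))
im,X=cloud("top"); z=X[...,2]; cv2.imwrite("pics/top8.png",im[205:265,310:390].repeat(8,0).repeat(8,1))
for lo,hi,n in((.076,.092,"cover"),(.113,.14,"k/h")):
    for b in biggest((z>lo)&(z<hi)&(X[...,0]>.45)&(X[...,0]<.62)&(X[...,1]>-.22)&(X[...,1]<.12))[:2]: print(n,rect(X,b),np.nanmedian(z[b]),b.sum())
E
```

```text
t 70.7 gap 0.469 grip 50.0 F [-1.7  1.4  5.1] M [0.61 0.35 0.01] p [ 0.5343 -0.1589  0.1017]
0.08 t 70.9 gap 0.47 grip 50.0 F [-1.2  1.7  5.6] M [ 0.63  0.31 -1.43] p [ 0.5343 -0.1589  0.1015]
cover (array([ 0.5610683 , -0.05032552]), array([279.13806152, 143.35890198]), np.float64(1.389847047581136)) 0.08469256373950944 5299
k/h (array([ 0.53288568, -0.15908875]), array([42.33482361, 41.18540573]), np.float64(1.5637281641037717)) 0.12248944471611592 315
k/h (array([ 0.55260919, -0.01272993]), array([79.94486237, 12.9275465 ]), np.float64(1.386969368865251)) 0.12034645378440292 221
```

View pics/top8.png

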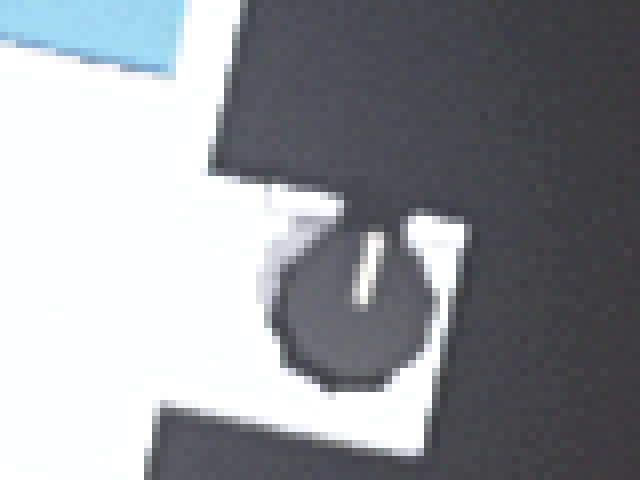

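The stop was felt (1.4 Nm), and the white line at crop (370,270) now lies along the box axis, so the knob is tight. Handing in.

```bash
python3 -c "
from workcell import robot
print(robot.finish_job(), robot.current_time())"
```

```text
the job is handed in; nothing more can be done
the job is handed in; nothing more can be done
```

The job is handed in: both white cassettes are in bays of their own (the two outer ones), the cover is back home under the lip and round the stud, the knob is tight against its stop, and the bottle, beaker, spanner and look-alikes were left alone (about 73 s of the 208 s used).

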